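# Add a slotted disc to the weight hanger, slots staggered

### The job

On the bench a weight hanger carries one slotted steel disc. Take the loose slotted disc of that same size (not the smaller one, and not the collar without a slot) and lower it, without dropping it, over the stem so that it lies flat on the disc already there with its slot facing the opposite way, so that neither disc can slide off. Let go of it there.

Things in the scene. Friction and masses are not known exactly. Their poses are not given: they have to be found in the camera images.
- hanger: weight hanger, fixed to the bench: square dark steel foot 110 x 110 x 8 mm, on it a round dark steel pan of 80 mm diameter whose top is 16 mm above the bench, and in the middle a bare vertical stem of 10 mm diameter with a tapered tip, whose top is 76 mm above the bench. Origin on the stem's axis at bench height, z up.
- disc_on_hanger: steel slotted disc already on the hanger, loose, 68 mm diameter, 22 mm thick, lying flat on the pan (its top is 38 mm above the bench). A slot 22 mm wide with straight sides runs through its full thickness from its middle (round inner end, 11 mm radius about the disc's centre) out through the rim. Origin at the centre of its underside, z up, x points out along the slot to its open mouth.
- disc_loose: the steel slotted disc to be added, lying flat on the bench: same shape as the one on the hanger, 68 mm diameter, 22 mm thick, about 0.4 kg, same slot 22 mm wide. Origin at the centre of its underside, z up, x points out along the slot to its open mouth; the rim can be gripped across the diameter at right angles to x. Near it lie a smaller slotted disc (46 mm diameter) and a 68 mm collar with a round bore and no slot; neither belongs on the hanger.
- loose_slot_mouth (a point): middle of the open mouth of the loose disc's slot: on its rim, 34 mm from its centre along its x, at half its thickness
Mind the look-alikes: they are no part of the job. What is shaped like the disc_loose but green is not meant.

How it is judged:
At the end, for the whole second after the job is handed in: both discs centred on the stem within 14 mm and at rest: the first on the pan (underside 16 mm above the bench, within 3 mm), the added one flat on it (underside at 38 mm, within 4 mm; tilt under 0.1 rad), the two slots opposite within 30 degrees (horizontal distance between each of disc_loose, disc_on_hanger and hanger below 0.014 m and height (world z) of disc_on_hanger between 0.013 and 0.019 m and height (world z) of disc_loose between 0.034 and 0.042 m and angle between disc_loose's own z axis and vertical below 0.1 rad and angle between the x axis of disc_loose and the x axis of disc_on_hanger, either way round below 0.524 rad and x of loose_slot_mouth in the frame of disc_on_hanger below 0 m and linear speed of each of disc_loose, disc_on_hanger below 0.02 m/s); the robot touches nothing.
It fails at once if the disc is dropped onto the hanger (it moves faster than 0.45 m/s while the stem is in its slot) (horizontal distance between disc_loose and hanger below 0.03 m and height (world z) of disc_loose below 0.072 m and linear speed of disc_loose above 0.45 m/s).
It also fails if it takes over 40 s, if anything falls off the work surface, if the arm or the gripper's body presses on something with over 40 N, if the wrist force passes 120 N, or if a joint passes its speed limit or range.

### The arm

A 6-joint arm with a two-finger parallel gripper is mounted at the origin on the work surface; the furniture and walls round the work are solid. World frame = base frame: x ahead of the robot, y to its left, z up, the work surface at z = 0. Lengths are in m, angles in rad, forces in N, time in s.
With the tool pointing down it reaches from about 0.35 to 0.975 m from the base axis. Payload 4.9 kg.
Tool frame: the origin (TCP) lies at the very end of the fingers, on their centre line; the grasp point (between the pads) lies 19 mm behind it; z points along the fingers, x is the direction in which the jaws open and shut, and the axes are right-handed (so a half turn about z gives the same grasp; the last joint's range is limited). The gripper opens to 85 mm and grips with 20 to 120 N. Pads are 22 mm wide; open, the fingers measure 114 mm over their backs; the gripper's body (76 mm by 85 mm) begins 54 mm behind the grasp point. The pads swing forward as they close: fully open they stand 13 mm farther back than shut.
Start: joints at [-1.464, 0.053, 1.613, -0, 1.476, -0.119], TCP at [0.14, -0.609, 0.231] pointing down, gripper open.
Joint ranges: [-3.01, 3.01], [-1.01, 2.22], [0.06, 2.58], [-1.02, 4.17], [0.09, 2.62], [-3.14, 3.14]. Speed limits (rad/s): [2.57, 2.57, 3.14, 3.14, 3.14, 3.14].

### API

Orientations are given as a rotation vector (axis times angle).
In Python, from station import ctrl gives the robot as it stands.
- The arm moves only by the shell command python3 -m handwheel 'ROWS' [OPENING] [FORCE]. ROWS is a JSON object of lists of equal length, an entry for each row: "offset": the shift along the world's x, y, z in units of 40 mm (1.0 is 40 mm), a list of three; "roll": the turn about the world's z in units of 6 degrees (1.0 is 6 degrees). A call has exactly 10 rows; each row is the pose to reach, as a shift and turn from the pose commanded when the call began; what a row does not reach only later rows make up. A row lasts 1/10 s, in which the tool goes at most 50 mm and 8.59 degrees, less where a joint would pass 70% of its speed; a pose out of reach is approached as far as the arm can. A call with a gripper value outside its range is refused whole. OPENING is the finger opening in mm, from 0 to 85.4, set as the call begins (- or left out, the last holds). The fingers move at their own pace and stop on an object; FORCE is the grip in N (left out, the last holds). Time passes only in rows, so rows that repeat a pose let the fingers close, or fill a call up. It gives the time, the measured TCP pose, the force and the opening at its end, in the units of the state.
- ctrl.get_obs(): the state, without advancing time (a new reading comes with each control period).
- ctrl.get_image(name): name is "scene" or "top" or "wrist"; returns a dict with "img" (400x640x3 uint8, red, green, blue), "fx", "fy", "cx", "cy" (pixels), "T" (4x4, takes a point from camera to world coordinates). Camera axes: x right, y down, z forward; pixel columns grow to the right and rows downward; lengths in m; the calibration is good to about 2 mm. The wrist camera is an equidistant fisheye: a pixel r from the principal point sees the ray r / f radians off the axis. A picture is of the moment at which its call begins. There is no depth.
- ctrl.finish_job(): hands the job in, once; it reports no verdict.
The state is a dict: "t": time; "q": joint angles; "dq": joint speeds; "effort": joint torques, N m; "tool_pos": TCP position; "tool_rot": TCP orientation; "contact_force": force on the tool from outside, world axes, zero at the start; "wrist_torque": the same for the moment, N m; "opening": finger opening in m.
Only numpy, scipy, OpenCV 4.12 (cv2) and the standard library are available. Lean on these libraries where they do the work, as an engineer would, in place of code of your own. Each camera call takes 0.05 s, during which the arm holds its last target.

## Working session

There is one attempt and no reset: what is moved stays moved. The work goes in short steps, Python scripts to look and compute and a shell command to move; the robot and the scene stay as the last step left them, time stands still between calls to the robot, and variables do not carry over. Pictures are saved under pics/ and viewed, and the job is handed in when it is done.

```bash
mkdir -p pics; cat > h.py <<'E'
import numpy as np,cv2
from station import ctrl
def ray(c,u,v):
    T=np.array(c["T"]);x=(u-c["cx"])/c["fx"];y=(v-c["cy"])/c["fy"]
    return T[:3,3],T[:3,:3]@np.array([x,y,1.])
def plane(c,u,v,z):
    o,d=ray(c,u,v);return o+d*(z-o[2])/d[2]
def proj(c,p):
    T=np.array(c["T"]);q=T[:3,:3].T@(np.array(p)-T[:3,3]);return c["cx"]+c["fx"]*q[0]/q[2],c["cy"]+c["fy"]*q[1]/q[2]
E
python3 - <<'E'
from h import *
o=ctrl.get_obs();print(o)
for n in("scene","top"):
    c=ctrl.get_image(n);cv2.imwrite(f"pics/{n}0.png",c["img"][:,:,::-1]);print(n,c["fx"],c["cx"],c["cy"],np.round(c["T"],3))
    np.save(f"{n}0.npy",c,allow_pickle=True)
E
```

```text
{'t': 0.0, 'q': array([-1.46402035e+00,  5.33363559e-02,  1.61431952e+00, -4.78571592e-05,
        1.47601715e+00, -1.18965413e-01]), 'dq': array([ 0.00084481, -0.00104033,  0.00157194,  0.00055597,  0.00012866,
       -0.00044959]), 'effort': array([-1.91667550e-04, -3.93677688e+01, -3.70178676e+01, -1.09182542e-04,
        6.97753625e-03,  1.12798892e-05]), 'tool_pos': array([ 0.13983281, -0.60849973,  0.2300605 ]), 'tool_rot': array([-2.45638199e+00,  1.95619524e+00,  2.34873831e-03]), 'contact_force': array([-0.89288656,  0.18001526, -0.24790203]), 'wrist_torque': array([-0.00287638, -0.03797459, -0.00473733]), 'opening': 0.08565959740163503}
scene 494.9254788670978 324.8260597418428 197.22644307411028 [[-0.018 -0.488  0.872 -0.604]
 [-1.     0.031 -0.003  0.061]
 [-0.026 -0.872 -0.489  0.654]
 [ 0.     0.     0.     1.   ]]
top 410.2132711299198 317.99310741548953 203.03861144686084 [[-0.021 -0.992  0.123  0.355]
 [-0.999  0.025  0.032  0.027]
 [-0.035 -0.122 -0.992  0.908]
 [ 0.     0.     0.     1.   ]]
```

View pics/scene0.png

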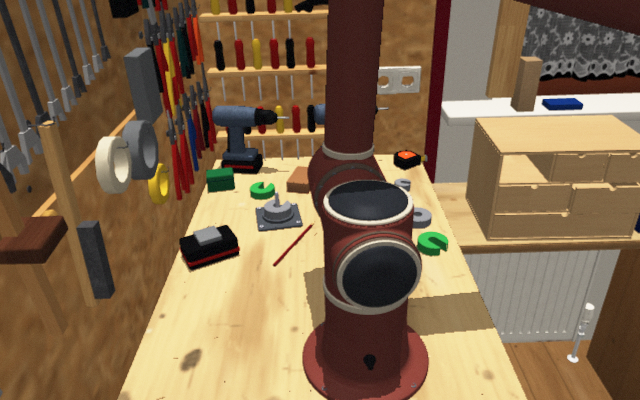

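View pics/top0.png

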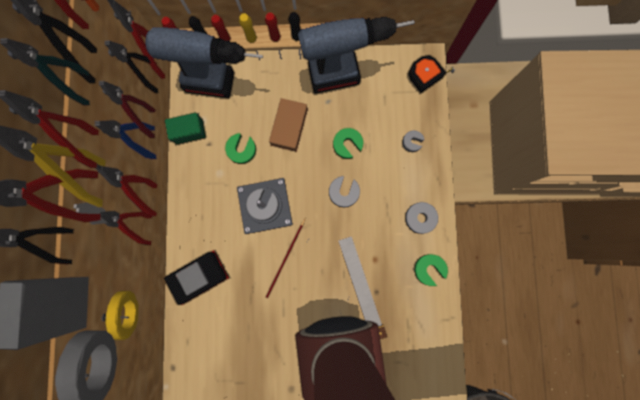

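Candidates in the top view:
- grey slotted disc at (344,191)
- small grey slotted disc at (413,141)
- grey collar with no slot at (422,218)
- green slotted discs at (240,148), (348,142) and (431,270)

The hanger is at (264,205). By the description I choose (344,191), and I'll check it in a close crop.

```bash
python3 - <<'E'
from h import *
c=np.load("top0.npy",allow_pickle=True).item();im=c["img"][:,:,::-1]
a=cv2.resize(im[165:245,225:385],None,fx=5,fy=5,interpolation=cv2.INTER_CUBIC)
cv2.imwrite("pics/crop0.png",a)
hsv=cv2.cvtColor(np.ascontiguousarray(im),cv2.COLOR_BGR2HSV)
m=((hsv[...,1]<50)&(hsv[...,2]>110)).astype(np.uint8)
for nm,(x0,x1,y0,y1) in dict(loose=(322,368,170,212),small=(400,428,128,154),collar=(402,442,198,238)).items():
    s=np.zeros_like(m);s[y0:y1,x0:x1]=m[y0:y1,x0:x1]
    ct=max(cv2.findContours(s,0,1)[0],key=cv2.contourArea)
    (u,v),r=cv2.minEnclosingCircle(ct);M=cv2.moments(ct)
    P=plane(c,u,v,.022);Q=plane(c,M['m10']/M['m00'],M['m01']/M['m00'],.022)
    E=plane(c,u+r,v,.022);print(nm,u,v,r,P,np.linalg.norm(E-P)*2,"slot dir deg",np.degrees(np.arctan2(*(P-Q)[1::-1])),np.linalg.norm(P-Q))
E
```

```text
loose 343.9280090332031 191.17999267578125 15.369330406188965 [ 0.48917331 -0.00170045  0.022     ] 0.06683803694716287 slot dir deg -19.3022081069295 0.004293882496907138
small 413.3154602050781 140.00643920898438 10.140563011169434 [ 0.59905982 -0.15741423  0.022     ] 0.04427265687817688 slot dir deg -117.05713614624035 0.0031060053633994687
collar 421.90789794921875 217.1842041015625 15.841925621032715 [ 0.42830314 -0.16738842  0.022     ] 0.06746231179518816 slot dir deg 60.90045547218442 0.0003882448753687305
```

View pics/crop0.png

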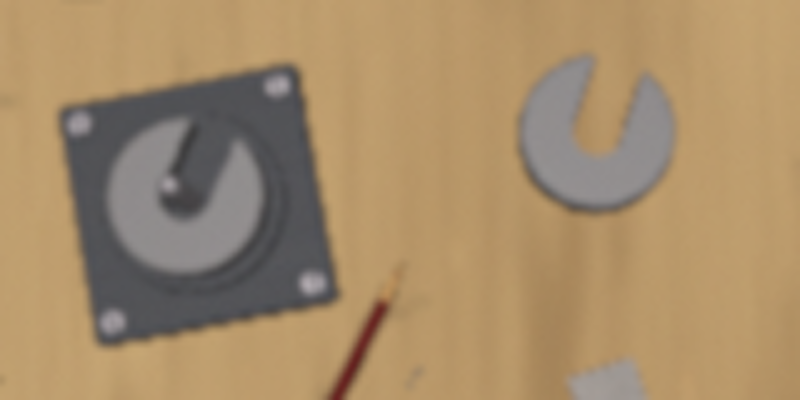

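The crop confirms it: a grey slotted disc centred at about (597,133) in the crop, 67 mm across, with its slot pointing up and slightly right. Next I measure the hanger and the slot directions.

```bash
python3 - <<'E'
from h import *
c=np.load("top0.npy",allow_pickle=True).item();im=np.ascontiguousarray(c["img"][:,:,::-1])
hsv=cv2.cvtColor(im,cv2.COLOR_BGR2HSV)
def slot(s,z,nm):
    ct=max(cv2.findContours(s,0,1)[0],key=cv2.contourArea);(u,v),r=cv2.minEnclosingCircle(ct)
    P=plane(c,u,v,z)
    # missing pixels inside the disc -> direction
    H,W=s.shape;out=[]
    for a in np.radians(np.arange(0,360,1.)):
        n=0
        for rr in np.arange(.016,.029,.001):
            x,y=proj(c,P+rr*np.array([np.cos(a),np.sin(a),0]));n+=1-s[int(round(y)),int(round(x))]
        out.append(n)
    out=np.array(out);a=np.radians(np.arange(360))
    print(nm,u,v,r,P,"slot",np.degrees(np.angle((out*np.exp(1j*a)).sum())),out[out>6].size)
box=np.zeros(im.shape[:2],np.uint8);box[170:240,230:298]=1
b=((hsv[...,1]<60)&(hsv[...,2]>125)).astype(np.uint8)
s=b.copy()*0;s[185:222,244:280]=b[185:222,244:280]
n,l,st,_=cv2.connectedComponentsWithStats(s);k=1+np.argmax(st[1:,4]);slot((l==k).astype(np.uint8),.038,"hang")
s=b.copy()*0;s[170:212,322:368]=b[170:212,322:368];slot(s,.022,"loose")
f=((hsv[...,1]<75)).astype(np.uint8)*box
f=cv2.morphologyEx(f,cv2.MORPH_OPEN,np.ones((3,3)))
ct=max(cv2.findContours(f,0,1)[0],key=cv2.contourArea);R=cv2.minAreaRect(ct);print(R,plane(c,*R[0],.008))
print("tip",plane(c,225+169/5,165+183/5,.076))
print([ (nm,proj(c,p)) for nm,p in dict(tip=(.464,.184,.076),base=(.464,.184,.0)).items()])
cs=np.load("scene0.npy",allow_pickle=True).item();i=cs["img"][:,:,::-1]
cv2.imwrite("pics/crops.png",cv2.resize(i[180:240,240:320],None,fx=8,fy=8,interpolation=cv2.INTER_CUBIC))
cv2.imwrite("pics/mask.png",cv2.resize(np.hstack([s,(l==k)*1+0*s,f])[165:245].astype(np.uint8)*255,(800,33))) if 0 else None
E
```

```text
hang 261.4285583496094 203.57142639160156 15.017106056213379 [0.46445926 0.17649165 0.038     ] slot -23.14656934379945 67
loose 344.0 191.0 15.297158241271973 [ 0.48956597 -0.00186847  0.022     ] slot -19.732257231580093 56
((263.9215393066406, 205.59201049804688), (48.11831283569336, 49.17586135864258), 79.11447143554688) [0.46358166 0.17610227 0.008     ]
tip [0.46388815 0.17537557 0.076     ]
[('tip', (np.float64(254.63004374000326), np.float64(201.65097727920153))), ('base', (np.float64(261.00479548462744), np.float64(205.90779423796303)))]
```

View pics/crops.png

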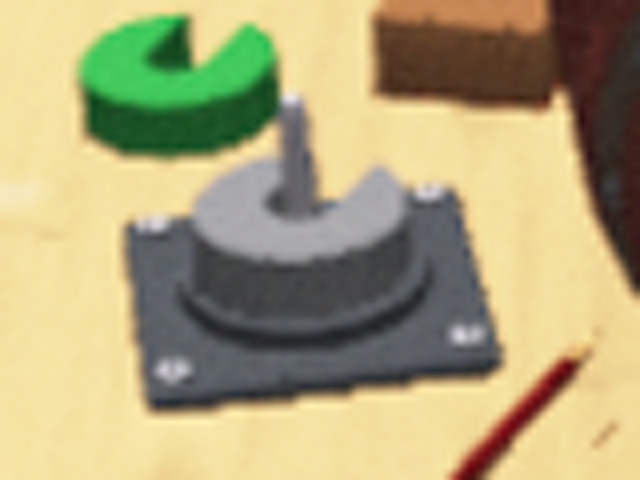

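All hanger measurements agree on (0.464, 0.176), with the slot at about -23°. The loose disc is at (0.489, -0.002) with its slot at about -20°. The jaws therefore need to be at yaw -110°, which is a roll of -5.4 units, and I move above the disc.

```bash
python3 -m handwheel '{"offset":[[0.3,0.5,0],[0.7,1.3,0],[1.2,2.1,0],[1.7,3.0,0],[2.2,3.9,0],[2.7,4.7,0],[3.2,5.6,0],[3.7,6.5,0],[4.2,7.3,0],[4.6,8.0,0]],"roll":[0,-0.5,-1,-1.5,-2,-2.5,-3,-3.5,-4,-4.5]}' 85 40
python3 -m handwheel '{"offset":[[0.5,0.9,0],[1.0,1.8,0],[1.5,2.7,0],[2.0,3.6,0],[2.5,4.5,0],[3.0,5.4,0],[3.5,6.2,0],[3.9,6.8,0],[4.12,7.16,0],[4.12,7.16,0]],"roll":[-0.3,-0.6,-0.9,-0.9,-0.9,-0.9,-0.9,-0.9,-0.9,-0.9]}'
```

```text
t: 1.1
tool_pos: [0.3244, -0.2872, 0.2309]
tool_rot: [-1.931, 2.478, 0.001]
contact_force: [0.8, 0.2, 0.1]
opening: 0.0851
t: 2.1
tool_pos: [0.489, -0.0011, 0.2307]
tool_rot: [1.818, -2.561, -0.002]
contact_force: [-0.9, -0.0, 0.1]
opening: 0.0843
```

```bash
cat >> h.py <<'E'
def fplane(c,u,v,z):
    T=np.array(c["T"]);d=np.array([(u-c["cx"])/c["fx"],(v-c["cy"])/c["fy"]]);th=np.linalg.norm(d)
    k=np.array([*(d/th*np.sin(th)),np.cos(th)]) if th>0 else np.array([0,0,1.])
    w=T[:3,:3]@k;return T[:3,3]+w*(z-T[2,3])/w[2]
E
python3 - <<'E'
from h import *
c=ctrl.get_image("wrist");im=np.ascontiguousarray(c["img"][:,:,::-1]);cv2.imwrite("pics/w1.png",im);np.save("w1.npy",c,allow_pickle=True)
print(c["fx"],np.round(c["T"],3));print(ctrl.get_obs()["tool_pos"])
E
```

```text
309.70691628693146 [[-0.33  -0.893 -0.305  0.567]
 [-0.944  0.312  0.107 -0.029]
 [-0.001  0.324 -0.946  0.373]
 [ 0.     0.     0.     1.   ]]
[ 0.4885061  -0.00214453  0.23067971]
```

View pics/w1.png

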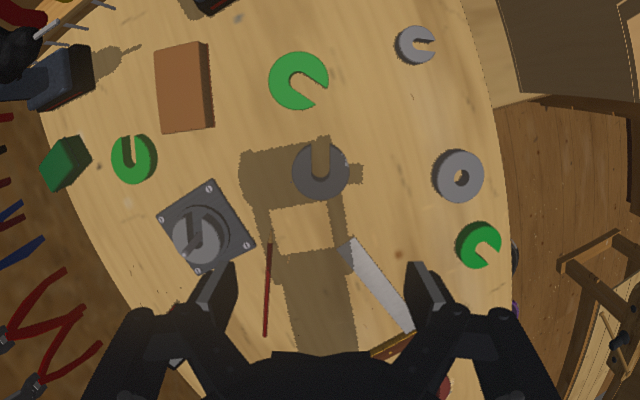

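The wrist view shows the disc at (320,171) with its slot pointing straight up, between and square to the fingers at (215,300) and (425,300). I check the centre numerically.

```bash
python3 - <<'E'
from h import *
c=np.load("w1.npy",allow_pickle=True).item();im=np.ascontiguousarray(c["img"][:,:,::-1])
hsv=cv2.cvtColor(im,cv2.COLOR_BGR2HSV)
s=np.zeros(im.shape[:2],np.uint8);s[136:206,286:356]=((hsv[...,1]<60))[136:206,286:356]
n,l,st,_=cv2.connectedComponentsWithStats(s);k=1+np.argmax(st[1:,4]);print(st[k])
ct=max(cv2.findContours((l==k).astype(np.uint8),0,1)[0],key=cv2.contourArea)[:,0]
for z in(.022,.011):
    p=np.array([fplane(c,u,v,z)[:2] for u,v in ct]);(x,y),r=cv2.minEnclosingCircle(p.astype(np.float32));print(x,y,2*r)
cv2.imwrite("pics/w1c.png",cv2.resize(im[130:215,270:370],None,fx=6,fy=6))
for e in[(308,150),(329,150),(320,160)]:print(fplane(c,*e,.022))
E
```

```text
[ 292  145   57   55 1945]
0.4899572432041168 -0.0011264984495937824 0.06867239624261856
0.4875505566596985 -0.0002586166374385357 0.07081717252731323
[0.5185497  0.00323998 0.022     ]
[ 0.51060982 -0.01941592  0.022     ]
[ 0.50295354 -0.00583674  0.022     ]
```

View pics/w1c.png

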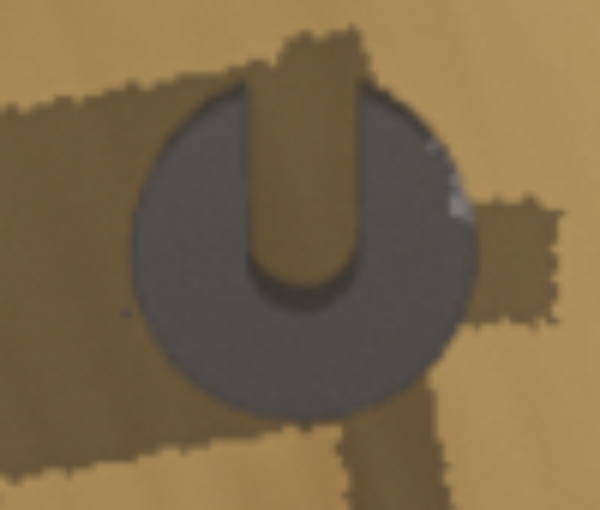

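Both views agree within 1 mm. I descend.

```bash
python3 -m handwheel '{"offset":[[0,0,-0.6],[0,0,-1.4],[0,0,-2.2],[0,0,-3.0],[0,0,-3.8],[0,0,-4.5],[0,0,-5.0],[0.02,0,-5.35],[0.02,0,-5.55],[0.02,0,-5.6]],"roll":[0,0,0,0,0,0,0,0,0,0]}'
python3 - <<'E'
from h import *
for n in("wrist","scene"):
    c=ctrl.get_image(n);cv2.imwrite(f"pics/{n}2.png",c["img"][:,:,::-1])
E
```

```text
t: 3.15
tool_pos: [0.4891, -0.0031, 0.0068]
tool_rot: [1.813, -2.565, -0.001]
contact_force: [-0.1, 0.6, -0.1]
opening: 0.0852
```

View pics/wrist2.png

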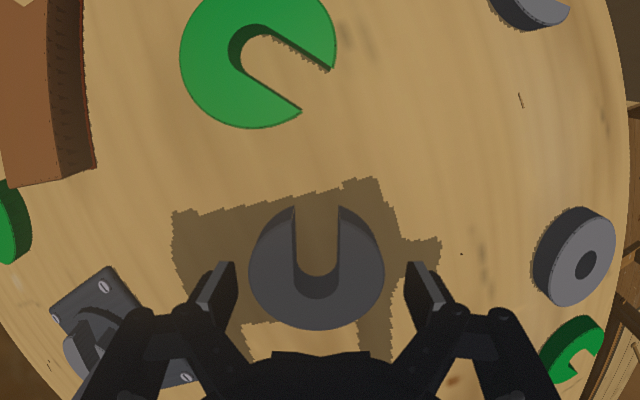

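The disc at (317,265) sits between the pads. I lower a little more, then close.

```bash
python3 -m handwheel '{"offset":[[0,0,-0.04],[0,0,-0.08],[0,0,-0.12],[0,0,-0.12],[0,0,-0.12],[0,0,-0.12],[0,0,-0.12],[0,0,-0.12],[0,0,-0.12],[0,0,-0.12]],"roll":[0,0,0,0,0,0,0,0,0,0]}'
python3 -m handwheel '{"offset":[[0,0,0],[0,0,0],[0,0,0],[0,0,0],[0,0,0],[0,0,0],[0,0,0],[0,0,0],[0,0,0],[0,0,0]],"roll":[0,0,0,0,0,0,0,0,0,0]}' 50 70
python3 - <<'E'
from h import *
for n in("wrist","scene"):
    c=ctrl.get_image(n);cv2.imwrite(f"pics/{n}3.png",c["img"][:,:,::-1])
E
```

```text
t: 4.25
tool_pos: [0.4896, -0.0027, 0.0025]
tool_rot: [-1.814, 2.565, -0.0]
contact_force: [0.7, -0.4, -1.6]
opening: 0.0851
t: 5.25
tool_pos: [0.4903, -0.0027, 0.0035]
tool_rot: [-1.813, 2.564, -0.001]
contact_force: [-0.7, 0.8, 4.4]
opening: 0.0653
```

View pics/wrist3.png

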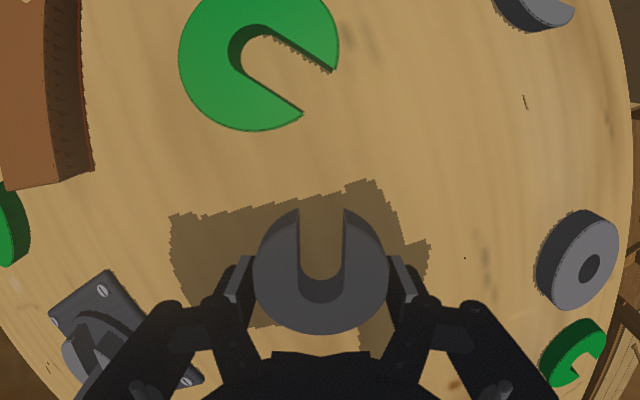

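The grip opening reads 65.3 mm for a 68 mm disc. I lift and check the hold.

```bash
python3 -m handwheel '{"offset":[[0,0,0.1],[0,0,0.3],[0,0,0.6],[0,0,1.0],[0,0,1.5],[0,0,2.0],[0,0,2.5],[0,0,3.0],[0,0,3.3],[0,0,3.3]],"roll":[0,0,0,0,0,0,0,0,0,0]}'
python3 - <<'E'
from h import *
for n in("wrist","scene","top"):
    c=ctrl.get_image(n);cv2.imwrite(f"pics/{n}4.png",c["img"][:,:,::-1]);np.save(f"{n}4.npy",c,allow_pickle=True)
E
```

```text
t: 6.35
tool_pos: [0.4909, -0.0029, 0.137]
tool_rot: [-1.812, 2.562, -0.005]
contact_force: [-0.0, -0.2, -4.2]
opening: 0.0653
```

View pics/wrist4.png

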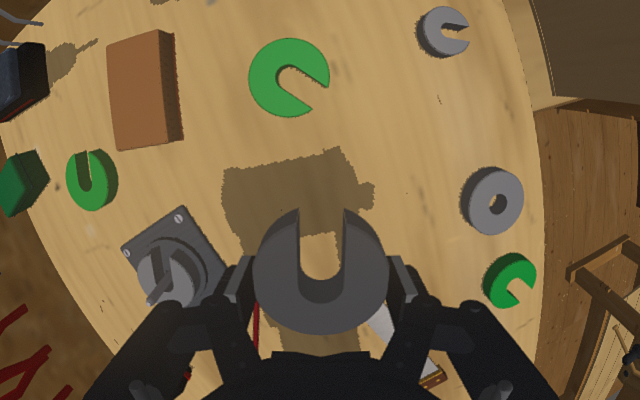

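View pics/scene4.png

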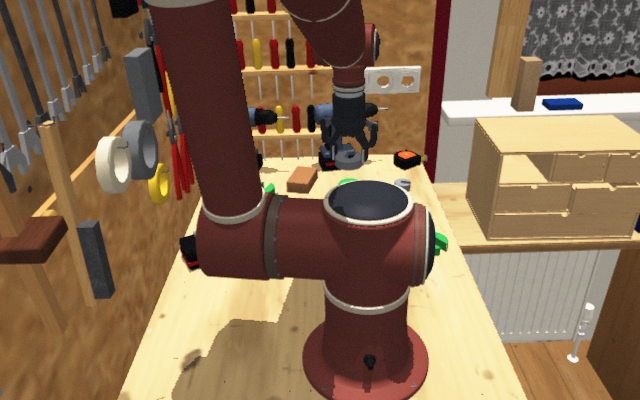

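The disc is held and has not shifted in the hand. It shows at (321,270), with the slot sides at columns 299 and 344. I measure its offset from the TCP and its yaw in the hand.

```bash
python3 - <<'E'
from h import *
c=np.load("wrist4.npy",allow_pickle=True).item();im=np.ascontiguousarray(c["img"][:,:,::-1])
cv2.imwrite("pics/w4c.png",cv2.resize(im[195:345,235:405],None,fx=4.5,fy=4,interpolation=cv2.INTER_CUBIC)[:600,:800])
o=ctrl.get_obs();t=o["tool_pos"];z=t[2]+.0185;print(t)
pts=[(253,265),(389,265),(300,209),(343,209),(264,300),(378,300)]
P=np.array([fplane(c,*p,z) for p in pts])[:,:2]
from scipy.optimize import least_squares
r=least_squares(lambda q:np.hypot(*(P-q[:2]).T)-.034,[t[0],t[1]]);print("centre",r.x,r.fun)
a=[(299,225),(299,262)];b=[(344,225),(343,262)]
for s in(a,b):
    A,B=[fplane(c,*p,z)[:2] for p in s];print("slot side",np.degrees(np.arctan2(*(A-B)[::-1])))
print("jaw yaw",2*np.degrees(np.arctan2(o["tool_rot"][1],o["tool_rot"][0]))%360, (np.array([.464,.176])-r.x))
E
```

```text
[ 0.48866328 -0.00259305  0.133321  ]
centre [ 0.49375007 -0.00471737] [-8.81976265e-04 -9.07121035e-04 -1.19547385e-05  9.59571052e-05
 -1.24300620e-04 -1.30663427e-04]
slot side -21.039532443459052
slot side -19.139886475516494
jaw yaw 250.53838171992874 [-0.02975007  0.18071737]
```

View pics/w4c.png

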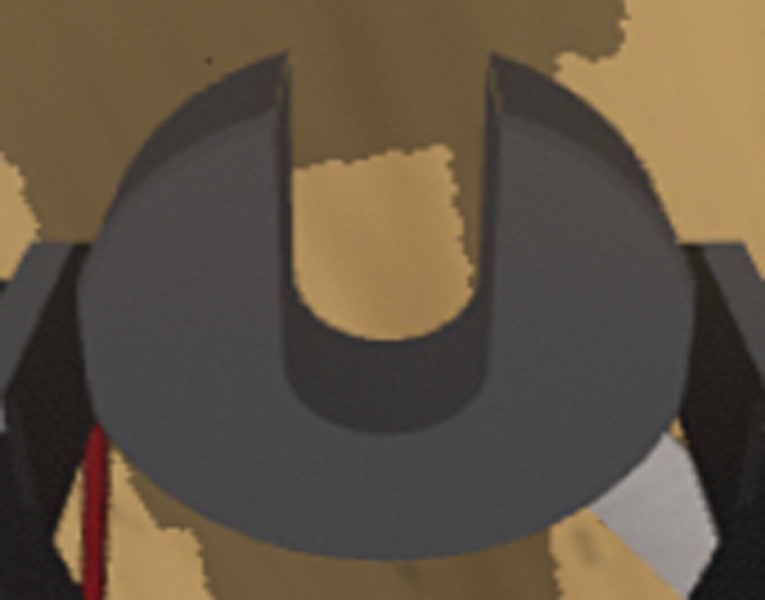

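```bash
python3 - <<'E'
from h import *
from scipy.optimize import least_squares
c=np.load("wrist4.npy",allow_pickle=True).item()
T=np.array(c["T"]);print("cam",T[:3,3])
pts=[(253,265),(389,265),(296,224.5),(346,224.5),(264,300),(378,300),(320.5,335)]
for z in(.150,.1545,.158):
    P=np.array([fplane(c,*p,z) for p in pts])[:,:2]
    r=least_squares(lambda q:np.hypot(*(P-q[:2]).T)-q[2],[.49,0,.034]);print(z,"centre",r.x,np.round(r.fun,4))
c1=np.load("w1.npy",allow_pickle=True).item();print("cam1",np.array(c1["T"])[:3,3])
E
```

```text
cam [ 0.56782537 -0.03073744  0.28005101]
0.15 centre [ 0.48707093 -0.00234906  0.03369871] [ 0.0011  0.0011 -0.0001 -0.0001 -0.0019 -0.0019  0.0018]
0.1545 centre [ 0.48986518 -0.00333135  0.03253267] [ 0.001   0.001  -0.0001 -0.0001 -0.0019 -0.0019  0.0018]
0.158 centre [ 0.49203849 -0.00409535  0.03162576] [ 0.001   0.001  -0.0001 -0.0001 -0.0018 -0.0018  0.0017]
cam1 [ 0.56679043 -0.02883425  0.37317944]
```

The disc centre coincides with the TCP to within about 2 mm. I turn it by +177° (29.5 units) while moving over the stem.

```bash
python3 -m handwheel '{"offset":[[0,0.1,0],[0,0.3,0],[-0.1,0.5,0],[-0.1,0.8,0],[-0.2,1.1,0],[-0.2,1.4,0],[-0.2,1.7,0],[-0.3,1.9,0],[-0.3,2.1,0],[-0.3,2.2,0]],"roll":[0.5,1.5,2.7,3.9,5.1,6.3,7.5,8.7,9.9,11]}'
python3 -m handwheel '{"offset":[[0,0.1,0],[0,0.3,0],[-0.1,0.5,0],[-0.1,0.8,0],[-0.2,1.1,0],[-0.2,1.4,0],[-0.2,1.7,0],[-0.3,2.0,0],[-0.33,2.2,0],[-0.33,2.27,0]],"roll":[1.2,2.4,3.6,4.8,6.0,7.2,8.4,9.6,10.8,12]}'
python3 -m handwheel '{"offset":[[0,0,0],[0,0,0],[0,0,0],[0,0,0],[0,0,0],[0,0,0],[0,0,0],[0,0,0],[0,0,0],[0,0,0]],"roll":[1.2,2.4,3.6,4.8,5.7,6.2,6.5,6.5,6.5,6.5]}'
python3 - <<'E'
from h import *
for n in("wrist","scene","top"):
    c=ctrl.get_image(n);cv2.imwrite(f"pics/{n}5.png",c["img"][:,:,::-1]);np.save(f"{n}5.npy",c,allow_pickle=True)
t=ctrl.get_obs();print(t["tool_pos"],t["tool_rot"],2*np.degrees(np.arctan2(t["tool_rot"][1],t["tool_rot"][0])))
E
```

```text
t: 7.5
tool_pos: [0.4763, 0.0859, 0.1326]
tool_rot: [2.92, -1.155, -0.005]
contact_force: [0.6, -0.7, -4.7]
opening: 0.0651
t: 8.5
tool_pos: [0.4629, 0.1766, 0.1325]
tool_rot: [-3.042, -0.783, 0.006]
contact_force: [-0.2, -0.4, -4.1]
opening: 0.0653
t: 9.5
tool_pos: [0.4639, 0.176, 0.1338]
tool_rot: [-2.612, -1.745, 0.002]
contact_force: [0.1, -0.0, -4.4]
opening: 0.0649
[0.46424812 0.17605414 0.13434333] [-2.61170695e+00 -1.74584828e+00  4.09457607e-04] -292.4769045622063
```

View pics/wrist5.png

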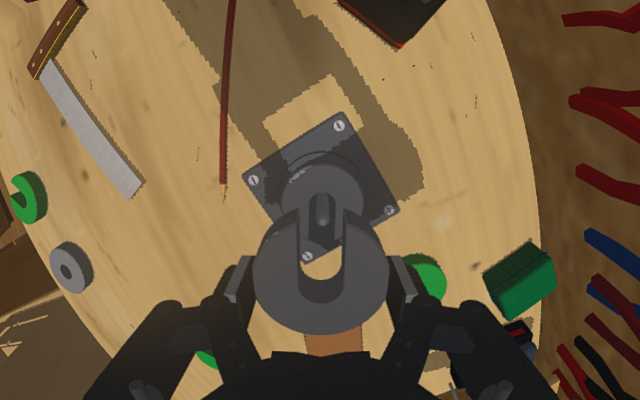

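View pics/scene5.png

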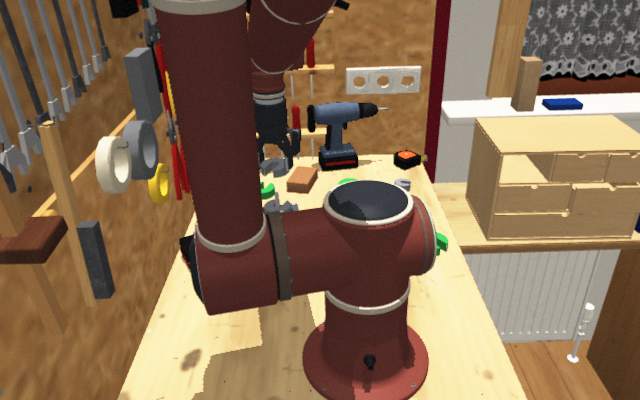

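The disc's slot is at 157.5° against -23°, so the two face opposite ways. I check the stem in the wrist view against my estimate.

```bash
python3 - <<'E'
from h import *
c=np.load("wrist5.npy",allow_pickle=True).item();im=np.ascontiguousarray(c["img"][:,:,::-1])
def fproj(c,p):
    T=np.array(c["T"]);q=T[:3,:3].T@(np.array(p)-T[:3,3]);th=np.arctan2(np.hypot(q[0],q[1]),q[2]);d=q[:2]/np.hypot(*q[:2]);return c["cx"]+c["fx"]*th*d[0],c["cy"]+c["fy"]*th*d[1]
tip=fproj(c,(.464,.176,.076));print(tip,fproj(c,(.464,.176,.038)))
x0,y0=270,150
a=cv2.resize(im[150:270,270:380],None,fx=5,fy=5,interpolation=cv2.INTER_CUBIC)
a=cv2.convertScaleAbs(a,alpha=1.8)
cv2.circle(a,(int((tip[0]-x0)*5),int((tip[1]-y0)*5)),4,(0,0,255),1)
cv2.imwrite("pics/w5c.png",a)
E
```

```text
(np.float64(321.0099584662304), np.float64(224.06108567645433)) (np.float64(320.92394583410186), np.float64(206.08266213529544))
```

View pics/w5c.png

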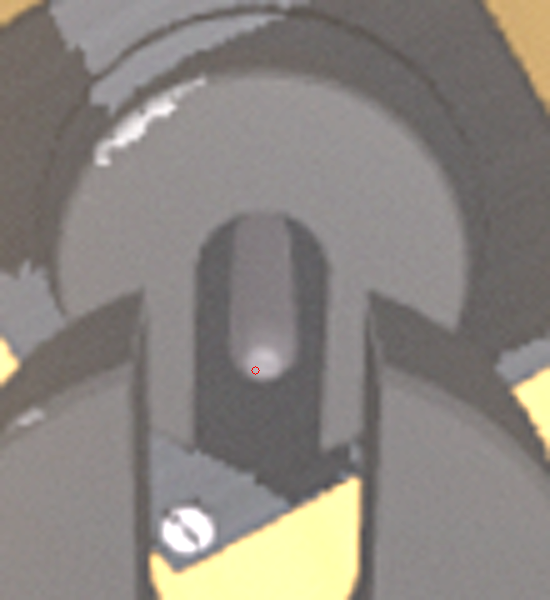

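The stem tip in the picture is within about 1 mm of the estimate, at crop (262,362). To reach 38 mm the disc has to go down 94 mm (2.35 units). I lower slowly to 2 mm above first.

```bash
python3 -m handwheel '{"offset":[[0,0,-0.2],[0,0,-0.5],[0,0,-0.8],[0,0,-1.1],[0,0,-1.4],[0,0,-1.7],[0,0,-1.95],[0,0,-2.15],[0,0,-2.25],[0,0,-2.3]],"roll":[0,0,0,0,0,0,0,0,0,0]}'
python3 - <<'E'
from h import *
for n in("wrist","scene","top"):
    c=ctrl.get_image(n);cv2.imwrite(f"pics/{n}6.png",c["img"][:,:,::-1])
E
```

```text
t: 10.65
tool_pos: [0.4642, 0.1761, 0.0421]
tool_rot: [-2.611, -1.746, 0.001]
contact_force: [-0.9, 0.5, -3.5]
opening: 0.065
```

View pics/wrist6.png

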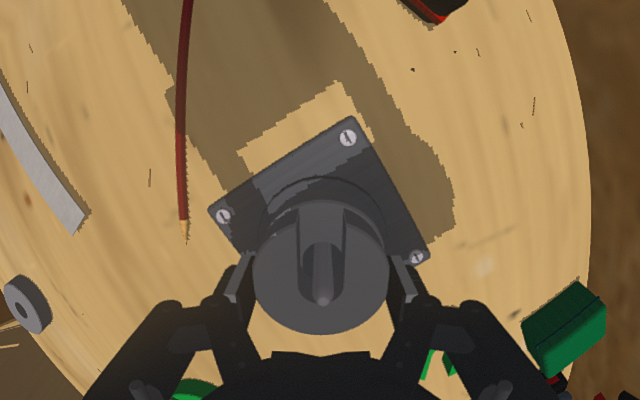

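The stem stands in the slot, with its tip at (323,298), and there is no lateral force. I lower the last bit until contact.

```bash
python3 -m handwheel '{"offset":[[0,0,-0.01],[0,0,-0.02],[0,0,-0.03],[0,0,-0.04],[0,0,-0.05],[0,0,-0.05],[0,0,-0.05],[0,0,-0.05],[0,0,-0.05],[0,0,-0.05]],"roll":[0,0,0,0,0,0,0,0,0,0]}'
```

```text
t: 11.8
tool_pos: [0.4646, 0.1761, 0.0415]
tool_rot: [2.611, 1.746, -0.0]
contact_force: [-4.2, -1.1, 5.4]
opening: 0.0653
```

Contact shows as the vertical force going from -4 N to +5 N. I release.

```bash
python3 -m handwheel '{"offset":[[0,0,0],[0,0,0],[0,0,0],[0,0,0],[0,0,0],[0,0,0],[0,0,0],[0,0,0],[0,0,0],[0,0,0]],"roll":[0,0,0,0,0,0,0,0,0,0]}' 85 40
python3 - <<'E'
from h import *
for n in("wrist",):
    c=ctrl.get_image(n);cv2.imwrite(f"pics/{n}7.png",c["img"][:,:,::-1])
E
```

```text
t: 12.8
tool_pos: [0.4643, 0.1761, 0.0405]
tool_rot: [2.612, 1.746, -0.0]
contact_force: [0.3, -0.2, 0.4]
opening: 0.0847
```

View pics/wrist7.png

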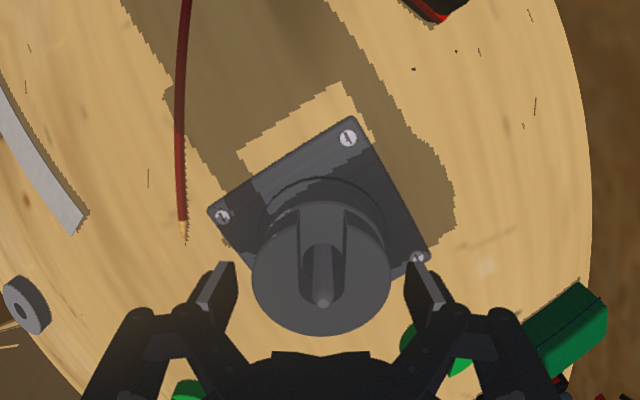

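The disc is free and the fingers are clear at (215,300) and (425,300). I retreat straight up, then move aside.

```bash
python3 -m handwheel '{"offset":[[0,0,0.2],[0,0,0.5],[0,0,0.9],[0,0,1.4],[0,0,2.0],[0,0,2.7],[0,0,3.4],[0,0,4.1],[0,0,4.6],[0,0,4.8]],"roll":[0,0,0,0,0,0,0,0,0,0]}'
python3 -m handwheel '{"offset":[[0,-0.3,0],[0,-1.0,0],[0,-1.9,0],[0,-2.8,0],[0,-3.7,0],[0,-4.6,0],[0,-5.5,0],[0,-6.2,0],[0,-6.6,0],[0,-6.6,0]],"roll":[0,0,0,0,0,0,0,0,0,0]}'
python3 - <<'E'
from h import *
for n in("wrist","scene","top"):
    c=ctrl.get_image(n);cv2.imwrite(f"pics/{n}8.png",c["img"][:,:,::-1]);np.save(f"{n}8.npy",c,allow_pickle=True)
    i=c["img"][:,:,::-1]
    if n=="scene": s=i[170:245,230:330]
    if n=="top": t=i[165:240,220:320]
cv2.imwrite("pics/c8.png",cv2.resize(np.vstack([s,t]),None,fx=4,fy=4,interpolation=cv2.INTER_CUBIC))
E
```

```text
t: 13.85
tool_pos: [0.4656, 0.1764, 0.2367]
tool_rot: [2.61, 1.745, 0.009]
contact_force: [0.1, 0.1, -0.1]
opening: 0.0855
t: 14.85
tool_pos: [0.4631, -0.0899, 0.2308]
tool_rot: [-2.613, -1.74, 0.004]
contact_force: [0.2, 1.0, 0.1]
opening: 0.0849
```

View pics/c8.png

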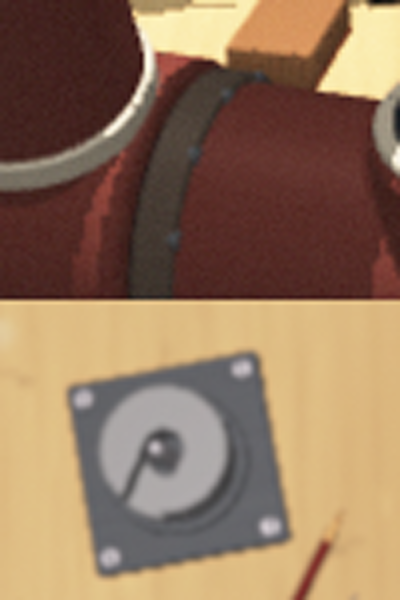

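```bash
python3 - <<'E'
from h import *
c=np.load("top8.npy",allow_pickle=True).item();im=np.ascontiguousarray(c["img"][:,:,::-1])
hsv=cv2.cvtColor(im,cv2.COLOR_BGR2HSV)
s=np.zeros(im.shape[:2],np.uint8);s[180:224,240:282]=((hsv[...,1]<60)&(hsv[...,2]>125))[180:224,240:282]
n,l,st,_=cv2.connectedComponentsWithStats(s);k=1+np.argmax(st[1:,4])
ct=max(cv2.findContours((l==k).astype(np.uint8),0,1)[0],key=cv2.contourArea);(u,v),r=cv2.minEnclosingCircle(ct)
for z in(.06,.05):
    P=plane(c,u,v,z);print(u,v,r,P,2*np.linalg.norm(plane(c,u+r,v,z)-P))
A=cv2.resize(im[180:230,235:290],None,fx=10,fy=10,interpolation=cv2.INTER_CUBIC)
A=np.clip((A.astype(float)-60)*1.8,0,255).astype(np.uint8)
def d(p,col):
    x,y=proj(c,p);cv2.circle(A,(int((x-235+.5)*10),int((y-180+.5)*10)),2,col,-1)
C=np.array([.464,.176,.06])
for a in np.radians(range(0,360,6)):d(C+.034*np.array([np.cos(a),np.sin(a),0]),(0,0,255))
e=np.array([np.cos(np.radians(157.5)),np.sin(np.radians(157.5)),0]);f=np.array([-e[1],e[0],0])
for t in np.arange(0,.034,.003):
    d(C+t*e+.011*f,(0,255,0));d(C+t*e-.011*f,(0,255,0))
cv2.imwrite("pics/c9.png",A)
w=cv2.imread("pics/wrist8.png");cv2.imwrite("pics/c9w.png",w)
E
```

```text
260.729736328125 202.43243408203125 16.657716751098633 [0.46412615 0.17417144 0.06      ] 0.07008324273296664
260.729736328125 202.43243408203125 16.657716751098633 [0.46541601 0.175908   0.05      ] 0.07090956662850771
```

View pics/c9.png

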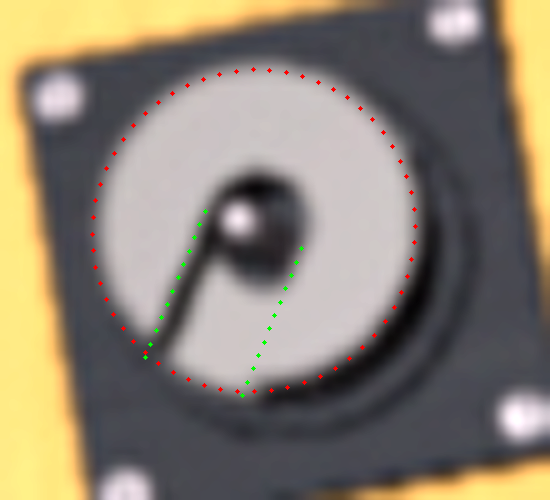

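View pics/wrist8.png

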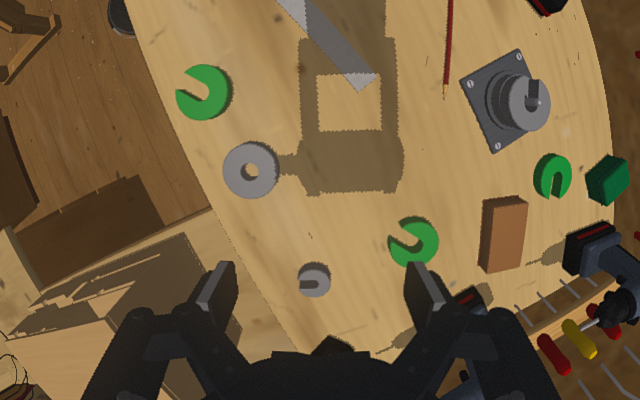

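The rim and the left slot edge lie on the predicted 157.5° outline about (0.464, 0.176), within 1–2 mm. The lower disc shows through the slot and both discs are stacked at (515,100) in the wrist view. I hand in.

```bash
python3 -c "
from h import *
print(ctrl.get_obs()['contact_force'],ctrl.get_obs()['t']);print(ctrl.finish_job())"
```

```text
[ 0.61439659 -0.09035298 -0.82786641] 15.0
the job is handed in; nothing more can be done
None
```

I placed the grey 68 mm slotted disc over the stem onto the disc already there, let go of it, and handed the job in at 15 s. I gripped it across the diameter, turned it +177° and lowered it until I felt contact.

- **Position:** the last top view puts its centre about 2 mm from the stem axis, lying flat with its outline as predicted.
- **Slots:** its slot faces about 157° against about -23° for the lower disc, so they are opposite within a few degrees. After release, only the left slot edge showed clearly in the top picture. The lower disc's slot was measured only before placing.
- **Robot:** it stands clear, 0.23 m up and well to one side, with the contact force reading about zero.

**Disagreements and gaps:**
- The gripper read 65 mm on the 68 mm rim. The hold did not slip.
- The final scene view of the hanger was blocked by the arm, so the disc's height rests on the contact reading and the rim fit in the top view.

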